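# Complete the condiment carrier and lift it level

### The job

Get the condiments ready to go to the table: take the salt shaker out of the crate, leaving everything else standing in there, and lower it upright (do not drop it) into the empty well of the wooden condiment carrier while the carrier stands on the worktop, then let it go. Then take the carrier by its handle, raise it about 10 cm straight up off the worktop with the salt shaker and the spice jar still standing in it, and keep it level and still in the air. Finish while holding it there: do not put it down or let go.

Things in the scene. Friction and masses are not known exactly. Their poses are not given: they have to be found in the camera images.
- salt_shaker: salt shaker: smooth round glass body at most 44 mm wide, narrower grey metal dome on top (34 mm); 90 mm tall, 0.1 kg. Origin: centre of its underside, z up its axis. Stands upright in the crate in any of five places, yaw meaningless. Take it by the body, 50 to 65 mm above its underside (36 to 44 mm wide there).
- carrier: condiment carrier: loose pale wooden block 96 (x) by 246 (y) by 30 mm high, 0.32 kg, on the worktop left or right. Two round wells 20 mm deep, floors 10 mm above the underside: the empty one at y = +85 (52 mm wide), one at y = -85 (55 mm wide) with a spice jar in it. A thin steel hoop with a wooden grip, 125 mm high, stands in the middle. Origin: centre of underside, z up, y its long way.
- free_well (a point): centre of the floor of the carrier's empty well, 10 mm above the carrier's underside and 20 mm below the mouth.
- carrier_grip (a point): centre of the carrier's wooden grip: a bar 14 mm thick along the carrier's x, 58 mm long along its y, 20 mm high, centred 115 mm above the carrier's underside, over the middle of the carrier. Take it from above, the fingers closing along the carrier's x.
- jar_orange: the spice jar already in the carrier: round glass jar, 47 mm in diameter, 110 mm tall with its cap, 0.11 kg. Origin: centre of its underside, z up.
- crate: fixed low wooden crate, left or right of the robot: 222 (x) by 312 (y) by 40 mm high, walls and floor 6 mm, open on top. Origin: centre of underside, z up. Five things stand in it, 95 mm apart, at x = +-48, y = -95, 0, +95 mm (each within 6 mm); the place x = +48, y = +95 is empty.
- jar_black: bystander in the crate: spice jar with a straight screw cap, 48 mm in diameter, 97 mm tall. Origin: centre of its underside, z up.
- jar_orange_s: bystander in the crate: slim spice jar with a straight screw cap, 41 mm in diameter, 102 mm tall. Origin: centre of its underside, z up.
- tin_small: bystander in the crate: food tin, 57 mm in diameter, 72 mm tall. Origin: centre of its underside, z up.
- tealight: bystander in the crate: small flat tealight, 38 mm in diameter, 15 mm tall. Origin: centre of its underside, z up.
Not all that is in view belongs to the job. What is shaped like the salt_shaker but blue or green is not meant. What is shaped like the jar_orange but red is not meant.

How it is judged:
By the outcome, as a careful person would: the job done as asked, in the order asked, and still so for the second after the job is handed in, while the arm keeps its last pose, push and grip.
It also fails if it takes over 51 s, if anything falls off the work surface, if the arm or the gripper's body presses on something with over 40 N, if the wrist force passes 120 N, or if a joint passes its speed limit or range.

### The arm

A 6-joint arm with a two-finger parallel gripper is mounted at the origin on a cart in front of the work surface, level with it; the furniture and walls round the work are solid. World frame = base frame: x ahead of the robot, y to its left, z up, the work surface at z = 0. Lengths are in m, angles in rad, forces in N, time in s.
With the tool pointing down it reaches from about 0.3 to 0.875 m from the base axis. Payload 6.4 kg.
Tool frame: the origin (TCP) lies midway between the tips of the shut fingers; the grasp point (between the pads) lies 19 mm behind it; z points along the fingers, y is the line along which they close (so a half turn about z gives the same grasp; the last joint's range is limited). The gripper opens to 85 mm and grips with 20 to 120 N. Pads are 22 mm wide; open, the fingers measure 114 mm over their backs; the gripper's body (76 mm by 85 mm) begins 54 mm behind the grasp point. The pads swing forward as they close: fully open they stand 13 mm farther back than shut.
Start: joints at [-1.317, 0.181, 1.607, -0, 1.354, -0.206], TCP at [0.255, -0.515, 0.231] pointing down, gripper open.
Joint ranges: [-2.99, 2.99], [-0.89, 2.07], [0.3, 2.58], [-1.14, 4.28], [0, 2.63], [-3.12, 3.12]. Speed limits (rad/s): [2.57, 2.57, 3.01, 3.14, 3.14, 3.14].

### API

Orientations are given as a unit quaternion [w, x, y, z].
In Python, from bench import sensors, vision, ctrl gives the robot as it stands.
- The arm moves only by the tool carry_out, never from a script. Its argument "deltas" is text: rows parted by semicolons, each of 7 numbers parted by spaces: the shift along the tool's x, y, z in mm, then the turn, a rotation vector about the tool's x, y, z in rad, then the closure, from 0 (fully open) to 1 (shut). In form: tx ty tz ax ay az claw; .... A call has 1 to 12 rows; each row is the pose to reach, as a shift and turn from the pose commanded when the call began, along the tool's axes at that moment; what a row does not reach only later rows make up. A row lasts 1/8 s, in which the tool goes at most 62.5 mm and 10.7 degrees, less where a joint would pass 70% of its speed; a pose out of reach is approached as far as the arm can. A call with a gripper value outside its range is refused whole. The fingers move at their own pace and stop on an object; the grip force is fixed at half the most. Time passes only in rows, so rows that repeat a pose let the fingers close. It gives the time, the measured TCP pose, the force, the opening and the grip force at its end, in the units of the state.
- sensors.get_obs(): the state, without advancing time (a new reading comes with each control period).
- vision.camera(name): name is "side" or "top" or "wrist"; returns the picture (420x560x3 uint8, blue, green, red); there is no depth.
- vision.camera_model(name): a dict with "K" (3x3 intrinsics, pixels), "extrinsics" (4x4, takes a point from world to camera coordinates); the wrist camera has in their place "hand_eye" (4x4, takes a point from camera to tool coordinates, whose origin is the TCP and whose axes are the flange's). Camera axes: x right, y down, z forward; pixel columns grow to the right and rows downward; lengths in m; the calibration is good to about 2 mm. The wrist camera is an equidistant fisheye: a pixel r from the principal point sees the ray r / f radians off the axis. A picture is of the moment at which its call begins: read the wrist's pose just before it. camera_model takes no time and is no camera call.
- ctrl.hand_in(): hands the job in; it is judged then, once.
The state is a dict: "time_s": time; "q": joint angles; "dq": joint speeds; "joint_efforts": joint torques, N m; "eef_pos": TCP position; "eef_rot": TCP orientation; "wrist_force": force on the tool from outside, world axes, zero at the start; "torque": the same for the moment, N m; "opening": opening from 0.0 (shut) to 1.0 (fully open); "grasp_force": force on a finger pad.
Only numpy, scipy, OpenCV 4.12 (cv2) and the standard library are available. Lean on these libraries where they do the work, as an engineer would, in place of code of your own. Each camera call takes 0.05 s, during which the arm holds its last target. There are 200 camera calls.

## Working session

There is one attempt and no reset: what is moved stays moved. The work goes in short steps, Python scripts to look and compute and a tool call to move; the robot and the scene stay as the last step left them, time stands still between calls to the robot, and variables do not carry over. Pictures are saved under pics/ and viewed, at most 10 in all, crops included, and the job is handed in when it is done.

Besides the shell and the picture viewer there is one more tool, called after ">>>" as a command line: name --argument value ..., lists and objects as JSON in quotes. carry_out: Moves the arm, as the interface text tells. Its arguments: {"type":"object","properties":{"deltas":{"type":"string"}},"required":["deltas"]}

```bash
mkdir -p pics; python3 - <<'E'
from bench import sensors, vision
import cv2,numpy as np
o=sensors.get_obs();print(o)
for n in("top","side","wrist"):
    cv2.imwrite(f"pics/{n}0.png",vision.camera(n)); print(n,vision.camera_model(n))
E
```

```text
{'time_s': 0.0, 'q': array([-1.31727730e+00,  1.81535207e-01,  1.60800365e+00,  2.70369580e-07,
        1.35379696e+00, -2.06305109e-01]), 'dq': array([-0.00216994,  0.000168  ,  0.00112076, -0.00115968, -0.00072846,
       -0.00145609]), 'joint_efforts': array([ 1.16133670e-03, -4.44878161e+01, -3.51331401e+01, -2.08940000e-04,
        9.22381558e-03, -2.83332355e-05]), 'eef_pos': array([ 0.25505201, -0.51472564,  0.23038954]), 'eef_rot': array([-8.71341914e-04,  9.73686075e-01,  2.27891790e-01, -2.04415282e-05]), 'wrist_force': array([-0.58993687, -0.2717178 ,  0.07470941]), 'torque': array([ 0.01713873, -0.00225654, -0.03068006]), 'grasp_force': 0.0, 'opening': 1.0018823585183807}
top {'K': array([[482.26973208,   0.        , 279.79783592],
       [  0.        , 482.26973208, 210.54430156],
       [  0.        ,   0.        ,   1.        ]]), 'extrinsics': array([[-2.66748536e-02, -9.99560391e-01, -1.29412496e-02,
        -1.21046597e-03],
       [-9.91831049e-01,  2.80795657e-02, -1.24429531e-01,
         4.58379333e-01],
       [ 1.24738215e-01,  9.51639367e-03, -9.92144050e-01,
[... 360 characters left out ...]
  [-0.07079746,  0.34883654, -0.93450564,  0.13766628],
       [ 0.11883597, -0.92723462, -0.3551253 ,  1.16331961],
       [ 0.        ,  0.        ,  0.        ,  1.        ]])}
wrist {'K': array([[325.1922621 ,   0.        , 287.01182412],
       [  0.        , 325.1922621 , 211.55133391],
       [  0.        ,   0.        ,   1.        ]]), 'hand_eye': array([[ 1.38531321e-04, -9.47025230e-01, -3.21159142e-01,
         8.15195505e-02],
       [ 9.99998982e-01, -3.24874898e-04,  1.38932961e-03,
        -2.09995081e-05],
       [-1.42006674e-03, -3.21159007e-01,  9.47024221e-01,
        -1.42832199e-01],
       [ 0.00000000e+00,  0.00000000e+00,  0.00000000e+00,
         1.00000000e+00]])}
```

View pics/top0.png

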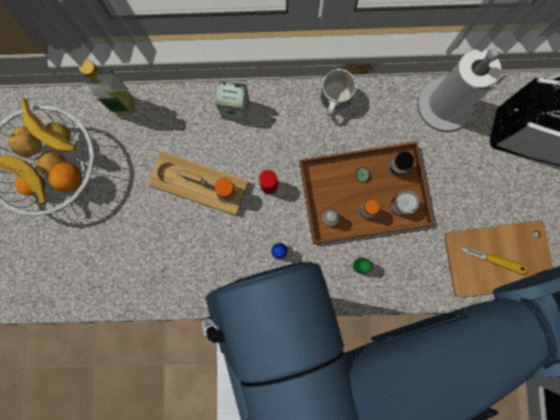

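View pics/side0.png

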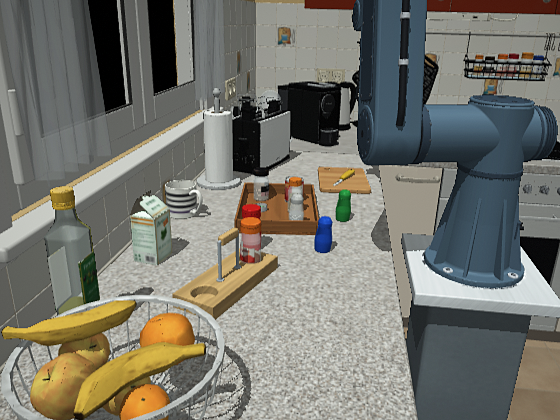

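The top view shows the carrier with its empty well near (168,172), its orange jar at (224,188) and the red look-alike jar at (268,181). The crate is around (367,193).

Salt shaker candidates:
- Grey-topped item at (331,217)
- Item at (405,204), probably the tin
- Blue look-alike at (279,251)
- Green look-alike at (363,266)

I'll check these in an enlarged crop.

```bash
python3 - <<'E'
import cv2
a=cv2.imread("pics/top0.png")
# crop cols 145-435, rows 135-280
c=a[135:280,145:435]; c=cv2.resize(c,None,fx=2.75,fy=2.75,interpolation=cv2.INTER_CUBIC)
c=cv2.convertScaleAbs(c,alpha=1.4,beta=15)
cv2.imwrite("pics/topcrop.png",c);print(c.shape)
E
```

```text
(399, 798, 3)
```

View pics/topcrop.png

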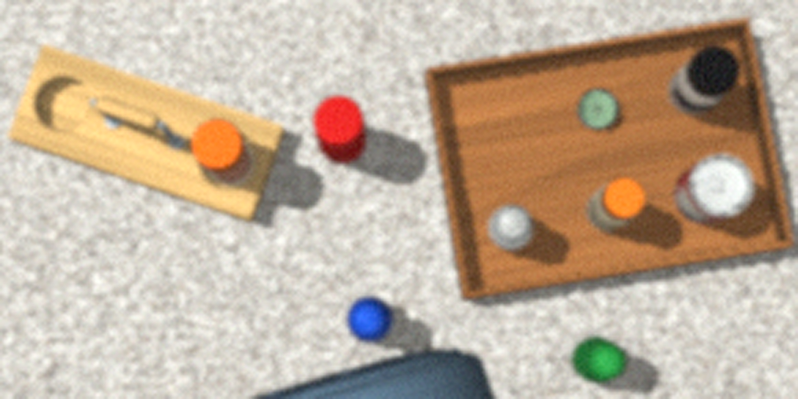

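The shaker is the grey dome at crop (512,226), full (331,217). The white-topped item at (405,204) is the wider tin, and the pale green flat one is the tealight. Next I'll turn these pixels into positions.

```bash
cat > h.py <<'E'
import numpy as np, cv2
from bench import sensors, vision
from scipy.spatial.transform import Rotation as R
def ray(n,uv):
    m=vision.camera_model(n);E=m["extrinsics"]
    d=np.linalg.solve(m["K"],[*uv,1]); Rw=E[:3,:3].T
    return -Rw@E[:3,3],Rw@d
def onz(n,uv,z):
    c,d=ray(n,uv); return c+d*(z-c[2])/d[2]
def rot(o): return R.from_quat(np.roll(o["eef_rot"],-1))
def wuv(o,P):  # world -> wrist px
    m=vision.camera_model("wrist");H=m["hand_eye"]
    t=rot(o).inv().apply(np.array(P)-o["eef_pos"]); c=H[:3,:3].T@(t-H[:3,3])
    th=np.arctan2(np.hypot(c[0],c[1]),c[2]); u=c[:2]/np.hypot(c[0],c[1])*th*m["K"][0,0]
    return u+m["K"][:2,2]
def wray(o,uv,z):
    m=vision.camera_model("wrist");H=m["hand_eye"];K=m["K"]
    v=np.array(uv)-K[:2,2];r=np.hypot(*v);th=r/K[0,0]
    d=np.array([*(v/r*np.sin(th)),np.cos(th)])
    T=rot(o); c=o["eef_pos"]+T.apply(H[:3,3]); d=T.apply(H[:3,:3]@d)
    return c+d*(z-c[2])/d[2]
E
python3 - <<'E'
from h import *
np.set_printoptions(precision=4,suppress=True)
f=lambda x,y,z:onz("top",((x+.5)/2.75+144.5,(y+.5)/2.75+134.5),z)
print("salt",f(512,226,.09))
C=[f(*p,.03) for p in((45,45),(10,137),(252,218),(282,128))]
print("carrier",*C,np.mean(C,0),[np.linalg.norm(C[i]-C[i-1]) for i in range(4)])
d=(C[0]+C[1]-C[2]-C[3]);d/=np.linalg.norm(d);print("y axis",d,np.arctan2(d[1],d[0]), np.mean(C,0)+.085*d)
print("jar",f(217,146,.12),"grip",f(130,112,.125),"ends",f(98,101,.125),f(158,124,.125))
C=[f(*p,.04) for p in((428,72),(748,20),(793,241),(465,298))]
print("crate",*C,np.mean(C,0),[np.linalg.norm(C[i]-C[i-1]) for i in range(4)])
for n,p,z in(("red",(339,118),.11),("blue",(370,318),.09),("orS",(624,198),.108),("tin",(722,188),.078)):print(n,f(*p,z))
print(rot(sensors.get_obs()).as_matrix())
E
```

```text
salt [ 0.4312 -0.1398  0.09  ]
carrier [0.6255 0.2961 0.03  ] [0.5366 0.3292 0.03  ] [0.4523 0.0993 0.03  ] [0.5378 0.0694 0.03  ] [0.538  0.1985 0.03  ] [np.float64(0.2430791888167355), np.float64(0.09487354202611253), np.float64(0.24487033919196124), np.float64(0.0905824507409011)]
y axis [0.3527 0.9357 0.    ] 1.2103715606421934 [0.568 0.278 0.03 ]
jar [0.5062 0.1202 0.12  ] grip [0.538 0.196 0.125] ends [0.5487 0.2243 0.125 ] [0.5265 0.1713 0.125 ]
crate [ 0.5858 -0.0709  0.04  ] [ 0.6272 -0.3763  0.04  ] [ 0.4153 -0.4049  0.04  ] [ 0.3707 -0.0984  0.04  ] [ 0.4997 -0.2376  0.04  ] [np.float64(0.21677985795408156), np.float64(0.3081516209871237), np.float64(0.21377474792349588), np.float64(0.30975683441856344)]
red [0.5301 0.0123 0.11  ]
blue [ 0.3525 -0.0104  0.09  ]
orS [ 0.4513 -0.2378  0.108 ]
tin [ 0.4618 -0.3323  0.078 ]
[[ 0.8961  0.4438 -0.0004]
 [ 0.4438 -0.8961  0.0014]
 [ 0.0003 -0.0014 -1.    ]]
```

>>> carry_out --deltas "16 -13 0 0 0 -.06 0;50 -40 0 0 0 -.19 0;90 -70 0 0 0 -.34 0;130 -102 5 0 0 -.49 0;170 -134 10 0 0 -.64 0;210 -165 15 0 0 -.79 0;250 -196 20 0 0 -.94 0;285 -224 25 0 0 -1.08 0;312 -245 28 0 0 -1.18 0;325 -255 30 0 0 -1.23 0;329 -258 30 0 0 -1.244 0;329 -258 30 0 0 -1.244 0"

```text
time_s: 1.65
eef_pos: [0.4354, -0.1385, 0.2014]
eef_rot: [0.0, 0.659, 0.752, -0.0]
wrist_force: [-0.0, -0.3, 0.6]
opening: 0.998
grasp_force: 0.0
```

```bash
python3 - <<'E'
from h import *
o=sensors.get_obs(); a=vision.camera("wrist"); cv2.imwrite("pics/w1.png",a)
for i in range(0): pass
print(o["eef_pos"],rot(o).as_matrix().round(4),o["time_s"])
print("pred top",wuv(o,(.431,-.140,.096)))
E
```

```text
[ 0.4354003  -0.13846546  0.20136972] [[-1.321e-01  9.912e-01 -1.000e-04]
 [ 9.912e-01  1.321e-01 -4.000e-04]
 [-3.000e-04 -1.000e-04 -1.000e+00]] 1.65
pred top [282.58067528 210.03364381]
```

View pics/w1.png

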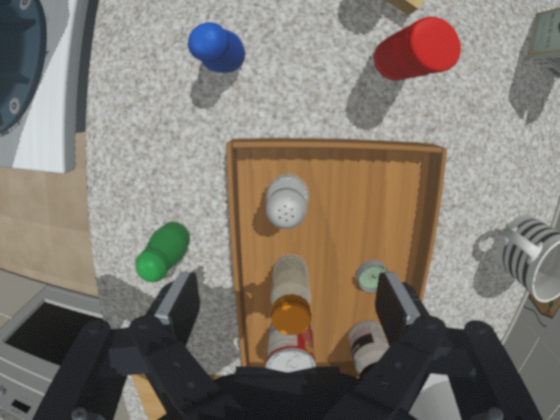

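The wrist view shows the grey perforated dome at about (286,208), with the glass body behind it near (288,180). It stands in the crate corner with the empty place to its right.

```bash
python3 - <<'E'
from h import *
q=R.from_matrix([[-.1321,.9912,0],[.9912,.1321,0],[0,0,-1]]).as_quat()
o=dict(eef_pos=np.array([.4354,-.13847,.20137]),eef_rot=np.roll(q,1))
print("top",wray(o,(286,210),.095))
for z in(.05,.06):
  L,Rr=wray(o,(266,196),z),wray(o,(308,196),z);print(z,L,Rr,(L+Rr)/2)
print(wray(o,(229,143),.04),wray(o,(445,150),.04))
a=cv2.imread("pics/w1.png")[150:250,230:350]; cv2.imwrite("pics/w1c.png",cv2.resize(a,None,fx=5,fy=5,interpolation=cv2.INTER_CUBIC))
for P in [(.4312+dx,-.1398+dy,z) for dx,dy in((0,0),(.004,0)) for z in(.006,.06,.096)]: print(P,wuv(o,P))
E
```

```text
top [ 0.43377207 -0.13990579  0.095     ]
0.05 [ 0.41508066 -0.14355058  0.05      ] [ 0.45430507 -0.13831032  0.05      ] [ 0.43469287 -0.14093045  0.05      ]
0.06 [ 0.4153742  -0.14061432  0.06      ] [ 0.45326537 -0.13555218  0.06      ] [ 0.43431979 -0.13808325  0.06      ]
[ 0.37383759 -0.09910896  0.04      ] [ 0.58757489 -0.07290125  0.04      ]
(0.4312, -0.1398, 0.006) [283.92905518 183.21393449]
(0.4312, -0.1398, 0.06) [283.35187319 197.33933861]
(0.4312, -0.1398, 0.096) [282.84435857 209.86916658]
(0.43520000000000003, -0.1398, 0.006) [287.63612342 183.69329721]
(0.43520000000000003, -0.1398, 0.06) [287.70793984 197.89705181]
(0.43520000000000003, -0.1398, 0.096) [287.77081381 210.49315857]
```

View pics/w1c.png

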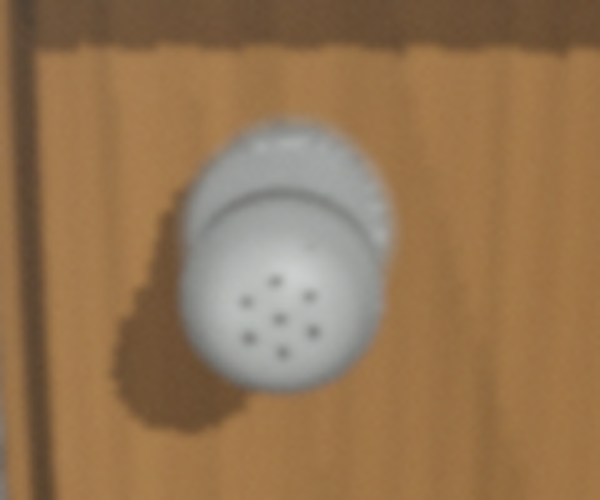

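>>> carry_out --deltas "-4 -2 10 0 0 0 0;-4 -2 35 0 0 0 0;-4 -2 65 0 0 0 0;-4 -2 95 0 0 0 0;-4 -2 120 0 0 0 0;-4 -2 140 0 0 0 0;-4 -2 152 0 0 0 0;-4 -2 158 0 0 0 0;-4 -2 159 0 0 0 0;-4 -2 159 0 0 0 0.3;-4 -2 159 0 0 0 0.3"

```text
time_s: 3.08
eef_pos: [0.4345, -0.1425, 0.0429]
eef_rot: [0.001, 0.659, 0.753, 0.0]
wrist_force: [-0.1, -0.7, 0.6]
opening: 0.705
grasp_force: 0.0
```

```bash
python3 - <<'E'
from h import *
o=sensors.get_obs(); a=vision.camera("wrist"); cv2.imwrite("pics/w2.png",a[130:420,100:480])
print(o["eef_pos"],o["opening"],o["wrist_force"],o["time_s"])
E
```

```text
[ 0.43448448 -0.14254167  0.04285044] 0.7054263806759401 [-0.11953878 -0.70470821  0.59930136] 3.075
```

View pics/w2.png

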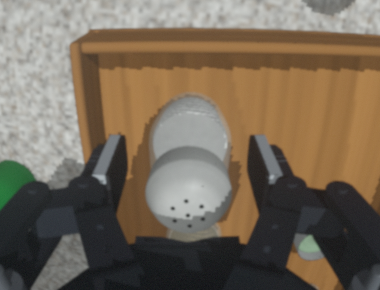

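The open fingers straddle the shaker and are centred sideways on it; the dome holes are at crop (187,213). I'll check how well it's centred along tool x, then close.

```bash
python3 - <<'E'
from h import *
o=sensors.get_obs()
for y in(-.1425,-.1465,-.1385): print(wuv(o,(.4345,y,.096))-[100,130])
print(wray(o,(287,343),.096))
E
```

```text
[189.68397309 216.340512  ]
[188.19875893 223.98230799]
[191.22456518 208.35276601]
[ 0.43330998 -0.14096277  0.096     ]
```

>>> carry_out --deltas "1 -1 1 0 0 0 0.3;1 -1 1 0 0 0 0.45;1 -1 1 0 0 0 0.5;1 -1 1 0 0 0 0.55;1 -1 1 0 0 0 0.6;1 -1 1 0 0 0 0.7;1 -1 1 0 0 0 0.8;1 -1 1 0 0 0 0.8;1 -1 1 0 0 0 0.8"

```text
time_s: 4.25
eef_pos: [0.4331, -0.1417, 0.0419]
eef_rot: [0.0, 0.658, 0.753, -0.0]
wrist_force: [-1.5, -0.0, 7.2]
opening: 0.427
grasp_force: 58.3
```

The opening is 36 mm, so it's gripped at about 65 mm, high on the taper. I'll regrip 7 mm lower.

>>> carry_out --deltas "0 0 0 0 0 0 0.35;0 0 0 0 0 0 0.35;0 0 4 0 0 0 0.35;0 0 7 0 0 0 0.35;0 0 7 0 0 0 0.45;0 0 7 0 0 0 0.5;0 0 7 0 0 0 0.55;0 0 7 0 0 0 0.65;0 0 7 0 0 0 0.8;0 0 7 0 0 0 0.8;0 0 7 0 0 0 0.8;0 0 7 0 0 0 0.8"

```text
time_s: 5.75
eef_pos: [0.4329, -0.1416, 0.0348]
eef_rot: [0.0, 0.658, 0.753, -0.0]
wrist_force: [-2.3, -0.3, 6.4]
opening: 0.45
grasp_force: 59.6
```

>>> carry_out --deltas "0 0 -2 0 0 0 0.8;0 0 -8 0 0 0 0.8;0 0 -18 0 0 0 0.8;0 0 -35 0 0 0 0.8;0 0 -55 0 0 0 0.8;0 0 -80 0 0 0 0.8;0 0 -105 0 0 0 0.8;0 0 -130 0 0 0 0.8;0 0 -150 0 0 0 0.8;0 0 -162 0 0 0 0.8;0 0 -166 0 0 0 0.8;0 0 -166 0 0 0 0.8"

```text
time_s: 7.25
eef_pos: [0.4328, -0.1413, 0.2]
eef_rot: [-0.0, 0.659, 0.753, -0.0]
wrist_force: [0.1, 0.8, -1.7]
opening: 0.446
grasp_force: 60.3
```

```bash
python3 - <<'E'
from h import *
o=sensors.get_obs(); a=vision.camera("wrist"); b=vision.camera("side")
c=cv2.resize(b[80:300,180:400],None,fx=1.9,fy=1.9)[:418]
cv2.imwrite("pics/w3.png",np.hstack([a[:418,130:480],c]))
print(o["eef_pos"],o["opening"],o["wrist_force"],rot(o).as_matrix().round(3))
E
```

```text
[ 0.43277715 -0.14134862  0.20002561] 0.4457442983329351 [ 0.05005546  0.75521593 -1.67708575] [[-0.133  0.991 -0.   ]
 [ 0.991  0.133  0.   ]
 [ 0.    -0.    -1.   ]]
```

View pics/w3.png

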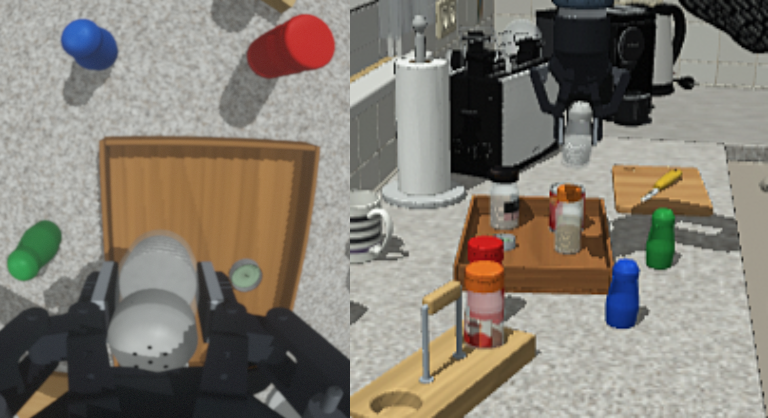

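The side view shows the shaker held clear of the crate, with the neighbours still standing. It may lean slightly, which I'll check. Next I'll move over the carrier, offset so the wrist camera sees the well.

>>> carry_out --deltas "8 4 0 0 0 .01 0.8;30 14 0 0 0 .045 0.8;65 30 0 0 0 .1 0.8;105 49 0 0 0 .16 0.8;145 67 0 0 0 .22 0.8;185 86 0 0 0 .28 0.8;225 105 0 0 0 .34 0.8;262 122 0 0 0 .395 0.8;294 137 0 0 0 .445 0.8;316 147 0 0 0 .48 0.8;326 152 0 0 0 .494 0.8;327 152 0 0 0 .494 0.8"

```text
time_s: 8.85
eef_pos: [0.54, 0.2032, 0.1998]
eef_rot: [-0.0, 0.822, 0.569, -0.0]
wrist_force: [-0.4, -0.6, -1.6]
opening: 0.453
grasp_force: 60.3
```

```bash
python3 - <<'E'
from h import *
o=sensors.get_obs()
a=vision.camera("wrist"); b=vision.camera("side")
cv2.imwrite("pics/w4raw.png",a);cv2.imwrite("pics/s4raw.png",b)
m=vision.camera_model("side");E=m["extrinsics"]
def suv(P):
    c=E[:3,:3]@P+E[:3,3]; c=m["K"]@c; return c[:2]/c[2]
p=o["eef_pos"];bot,top=suv(p-[0,0,.0288]),suv(p+[0,0,.0612]);print("side bot/top",bot,top)
print("wrist bot/top",wuv(o,p-[0,0,.0288]),wuv(o,p+[0,0,.0612]))
print("well mouth pred",wuv(o,(.568,.278,.03)))
u,v=((bot+top)/2).astype(int); c=cv2.resize(b[v-40:v+60,u-40:u+35],None,fx=4.18,fy=4.18,interpolation=cv2.INTER_CUBIC)
print("side crop origin",u-40,v-40)
cv2.imwrite("pics/w4.png",np.hstack([a[:418,60:540],c[:418]]))
print(p,rot(o).as_matrix().round(4),o["time_s"])
E
```

```text
side bot/top [227.63120174 210.13161618] [226.84510044 166.5630916 ]
wrist bot/top [288.00853999 249.57245513] [288.58187345 360.76480205]
well mouth pred [287.62489179 106.89056776]
side crop origin 187 148
[0.53995146 0.20321989 0.1997978 ] [[ 3.521e-01  9.360e-01 -9.000e-04]
 [ 9.360e-01 -3.521e-01 -3.000e-04]
 [-6.000e-04 -7.000e-04 -1.000e+00]] 8.85
```

View pics/w4.png

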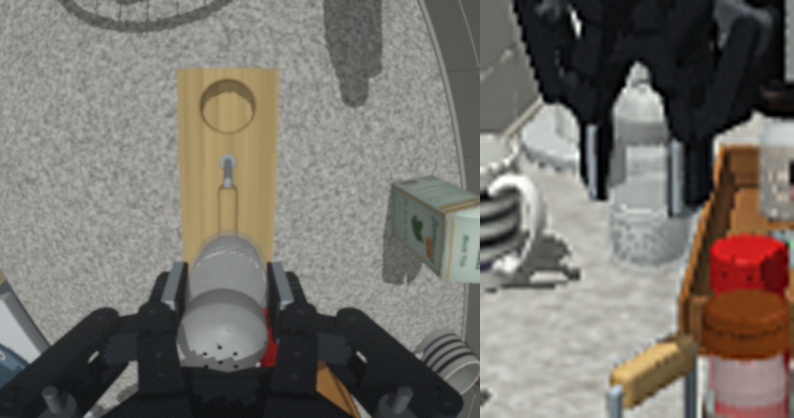

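The well mouth centre is at full image (287,106), within 1 px of the 106.9 predicted, so the well position is confirmed. The side crop shows no sideways lean. The dome holes at (282,350) sit 11 px above where they should be, which suggests a tilt about the pad axis. I'll fit it.

```bash
python3 - <<'E'
from h import *
from scipy.optimize import brentq, least_squares
o=sensors.get_obs(); Tm=rot(o); 
m=vision.camera_model("wrist");H=m["hand_eye"]
def tuv(t):
    c=H[:3,:3].T@(np.array(t)-H[:3,3]); h=np.hypot(c[0],c[1]);return c[:2]/h*np.arctan2(h,c[2])*325.19+m["K"][:2,2]
# shaker silhouettes as rings along the axis: radius profile guess; near edge row = min over rings
def edge(x0,zb,tilt,hs,rs):
    best=1e9
    for h,r in zip(hs,rs):
        # ring point (+x side), tool z down: underside at tool z=zb
        for a in np.linspace(-1,1,9):
            p=np.array([r*np.cos(a),r*np.sin(a),-h]); p=R.from_rotvec([0,tilt,0]).apply(p-[0,0,-.058])+[x0,0,zb-.058]
            best=min(best,tuv(p)[1])
    return best
def top(x0,zb,tilt): return tuv(R.from_rotvec([0,tilt,0]).apply([0,0,-.032])+[x0,0,zb-.058])
for rb in(.018,.020,.022):
    hs,rs=[.0,.01,.03,.045],[rb,max(rb,.020),.022,.022]
    print(rb,"w2",edge(.0015,.0369,0,hs,rs),top(.0015,.0369,0), "w4 upright",edge(.0006,.0288,0,hs,rs),top(.0006,.0288,0))
    f=lambda v:[edge(v[0],.0288,v[1],hs,rs)-233,top(v[0],.0288,v[1])[1]-350]
    s=least_squares(f,[0,.01],x_scale=[.001,.01],diff_step=1e-3);print("fit x0,tilt",s.x,s.fun)
a=cv2.imread("pics/w4raw.png")[210:400,220:350];b=cv2.imread("pics/w2.png")[80:270,120:250]
cv2.imwrite("pics/cmp.png",cv2.resize(np.hstack([b,a]),None,fx=3,fy=3,interpolation=cv2.INTER_CUBIC))
E
```

```text
0.018 w2 213.47161908342412 [288.62542353 342.3373405 ] w4 upright 219.6990214555441 [288.71799684 359.49519231]
fit x0,tilt [ 0.00025953 -0.14526426] [ 4.26325641e-13 -1.47792889e-12]
0.02 w2 210.22976462050897 [288.62542353 342.3373405 ] w4 upright 216.3491846502155 [288.71799684 359.49519231]
fit x0,tilt [-0.00056622 -0.16801872] [ 0.00000000e+00 -5.68434189e-14]
0.022 w2 206.96609025632713 [288.62542353 342.3373405 ] w4 upright 212.97456999294351 [288.71799684 359.49519231]
fit x0,tilt [-0.00140107 -0.19068034] [ 5.68434189e-14 -1.13686838e-13]
```

View pics/cmp.png

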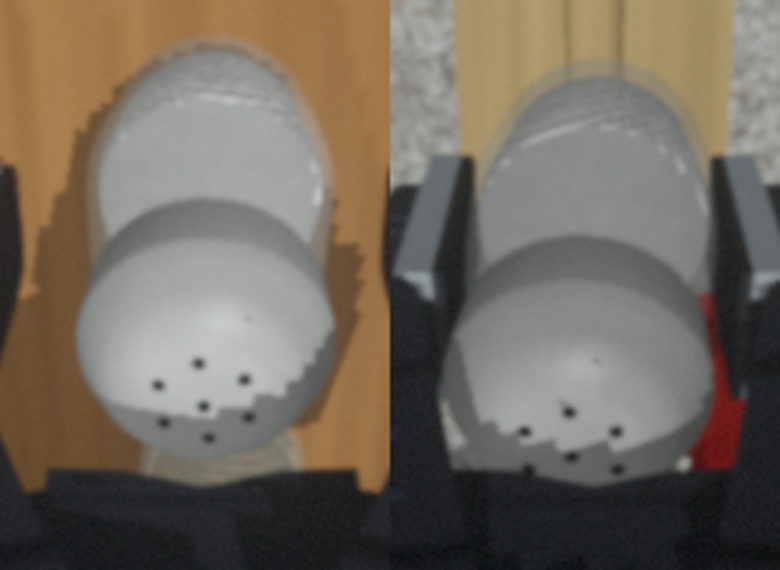

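The two crops, placed with the hand, agree with an upright hold. The dome hole is at row 361.7 against 359.5 expected and 344.7 against 342.3 before the grasp. The lean is at most 1.5° and the base is centred. Next I'll go over the well and lower.

>>> carry_out --deltas "8 0 0 0 0 0 0.8;25 0 0 0 0 0 0.8;50 0 0 0 0 0 0.8;70 0 0 0 0 0 0.8;79 0 5 0 0 0 0.8;80 0 20 0 0 0 0.8;80 0 45 0 0 0 0.8;80 0 75 0 0 0 0.8;80 0 100 0 0 0 0.8;80 0 120 0 0 0 0.8;80 0 131 0 0 0 0.8;80 0 133 0 0 0 0.8"

```text
time_s: 10.45
eef_pos: [0.5682, 0.2774, 0.0665]
eef_rot: [-0.0, 0.823, 0.569, -0.001]
wrist_force: [0.9, -0.6, -1.4]
opening: 0.446
grasp_force: 60.3
```

>>> carry_out --deltas "0 0 3 0 0 0 0.8;0 0 6 0 0 0 0.8;0 0 9 0 0 0 0.8;0 0 12 0 0 0 0.8;0 0 15 0 0 0 0.8;0 0 18 0 0 0 0.8;0 0 20 0 0 0 0.8;0 0 22 0 0 0 0.8;0 0 24 0 0 0 0.8;0 0 25 0 0 0 0.8;0 0 25 0 0 0 0.8"

```text
time_s: 11.82
eef_pos: [0.5684, 0.2776, 0.0422]
eef_rot: [-0.0, 0.823, 0.569, -0.0]
wrist_force: [0.4, -0.6, -0.4]
opening: 0.451
grasp_force: 60.3
```

>>> carry_out --deltas "0 0 1 0 0 0 0.8;0 0 2 0 0 0 0.8;0 0 2.5 0 0 0 0.8;0 0 2.5 0 0 0 0.8"

```text
time_s: 12.32
eef_pos: [0.5684, 0.2776, 0.0397]
eef_rot: [-0.0, 0.823, 0.569, -0.0]
wrist_force: [-0.1, -0.5, -0.8]
opening: 0.45
grasp_force: 60.3
```

>>> carry_out --deltas "0 0 .5 0 0 0 0.8;0 0 1 0 0 0 0.8;0 0 1.3 0 0 0 0.8;0 0 1.3 0 0 0 0.8"

```text
time_s: 12.82
eef_pos: [0.5686, 0.2777, 0.0389]
eef_rot: [0.0, 0.823, 0.569, 0.0]
wrist_force: [-1.9, -0.1, 4.0]
opening: 0.452
grasp_force: 61.0
```

It touched the floor at the expected height, with about 5 N. Release and rise.

>>> carry_out --deltas "0 0 0 0 0 0 0.5;0 0 0 0 0 0 0.45;0 0 0 0 0 0 0.38;0 0 0 0 0 0 0.25;0 0 0 0 0 0 0.15;0 0 -3 0 0 0 0.15;0 0 -15 0 0 0 0.15;0 0 -40 0 0 0 0.15;0 0 -75 0 0 0 0.15;0 0 -115 0 0 0 0.15;0 0 -150 0 0 0 0.15;0 0 -165 0 0 0 0.15"

```text
time_s: 14.32
eef_pos: [0.5698, 0.2781, 0.2071]
eef_rot: [0.001, 0.823, 0.569, 0.002]
wrist_force: [-0.3, 0.4, -0.0]
opening: 0.848
grasp_force: 0.0
```

>>> carry_out --deltas "-8 0 0 0 0 0 0;-25 0 0 0 0 0 0;-50 0 0 0 0 0 0;-72 0 0 0 0 0 0;-83 0 0 0 0 0 0;-84 0 0 0 0 0 0;-84 0 0 0 0 0 0"

```text
time_s: 15.2
eef_pos: [0.5388, 0.1992, 0.2032]
eef_rot: [-0.0, 0.823, 0.569, -0.0]
wrist_force: [-0.1, 0.5, 0.2]
opening: 0.999
grasp_force: 0.0
```

```bash
python3 - <<'E'
from h import *
o=sensors.get_obs()
a=vision.camera("wrist"); b=vision.camera("side")
cv2.imwrite("pics/w5raw.png",a)
print(o["eef_pos"],rot(o).as_matrix().round(4),o["time_s"])
d=np.array([.353,.936,0]);c=np.array([.538,.1985,0])
for s in(-.029,0,.029):print("grip",wuv(o,c+d*s+[0,0,.125]))
w=cv2.resize(a[40:310,160:410],None,fx=2,fy=2,interpolation=cv2.INTER_CUBIC)  # 500x540
s=cv2.resize(b[160:340,160:290],None,fx=2.2,fy=3/1.0*0.733*1.0,interpolation=cv2.INTER_CUBIC)
s=cv2.copyMakeBorder(s,0,540-s.shape[0],0,0,cv2.BORDER_CONSTANT)
cv2.imwrite("pics/w5.png",np.hstack([w,s]))
E
```

```text
[0.53884635 0.19923952 0.20323443] [[ 3.533e-01  9.355e-01 -2.000e-04]
 [ 9.355e-01 -3.533e-01  2.000e-04]
 [ 1.000e-04 -3.000e-04 -1.000e+00]] 15.2
grip [287.07754828 257.25559455]
grip [287.06731721 221.51665841]
grip [287.05569123 182.58932062]
```

View pics/w5.png

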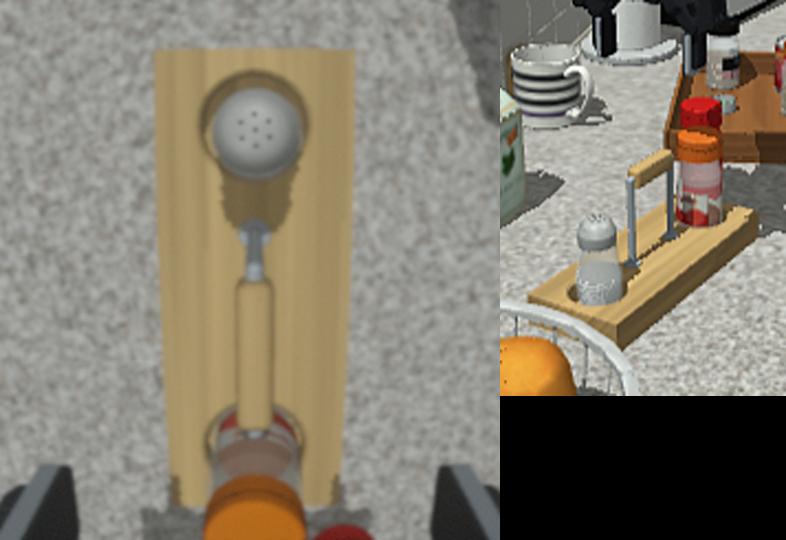

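The shaker stands upright in the well and the jar stands in the other. The grip bar runs through crop columns 237–273 and rows 280–430, which is full (287.5, 180–255). That is within about 1.5 mm of the prediction. Now I'll take the handle.

>>> carry_out --deltas "0 0 5 0 0 0 0;0 0 20 0 0 0 0;0 0 45 0 0 0 0;0 0 70 0 0 0 0;0 0 90 0 0 0 0;0 0 102 0 0 0 0;0 0 108 0 0 0 0;0 0 108 0 0 0 0;0 0 108 0 0 0 0.3;0 0 108 0 0 0 0.5;0 0 108 0 0 0 0.65;0 0 108 0 0 0 0.75"

```text
time_s: 16.8
eef_pos: [0.5389, 0.1991, 0.0957]
eef_rot: [0.0, 0.823, 0.569, 0.0]
wrist_force: [0.1, -0.3, -0.0]
opening: 0.249
grasp_force: 0.0
```

>>> carry_out --deltas "0 0 0 0 0 0 0.8;0 0 0 0 0 0 0.85;0 0 0 0 0 0 0.9;0 0 0 0 0 0 1;0 0 0 0 0 0 1;0 0 0 0 0 0 1;0 0 0 0 0 0 1"

```text
time_s: 17.68
eef_pos: [0.5387, 0.1991, 0.0956]
eef_rot: [-0.0, 0.823, 0.569, -0.0]
wrist_force: [-3.4, 0.1, 4.7]
opening: 0.156
grasp_force: 59.3
```

Opening of 13 mm matches the 14 mm bar. Lift slowly.

>>> carry_out --deltas "0 0 -1 0 0 0 1;0 0 -3 0 0 0 1;0 0 -6 0 0 0 1;0 0 -11 0 0 0 1;0 0 -17 0 0 0 1;0 0 -24 0 0 0 1;0 0 -32 0 0 0 1;0 0 -40 0 0 0 1;0 0 -48 0 0 0 1;0 0 -54 0 0 0 1;0 0 -58 0 0 0 1;0 0 -60 0 0 0 1"

```text
time_s: 19.18
eef_pos: [0.5389, 0.199, 0.1557]
eef_rot: [0.0, 0.823, 0.569, 0.0]
wrist_force: [-0.5, -0.5, -4.9]
opening: 0.152
grasp_force: 58.5
```

>>> carry_out --deltas "0 0 -2 0 0 0 1;0 0 -6 0 0 0 1;0 0 -12 0 0 0 1;0 0 -19 0 0 0 1;0 0 -26 0 0 0 1;0 0 -32 0 0 0 1;0 0 -37 0 0 0 1;0 0 -40 0 0 0 1;0 0 -41 0 0 0 1;0 0 -41 0 0 0 1;0 0 -41 0 0 0 1;0 0 -41 0 0 0 1"

```text
time_s: 20.68
eef_pos: [0.5387, 0.1991, 0.1963]
eef_rot: [-0.0, 0.823, 0.569, -0.0]
wrist_force: [0.2, 0.0, -6.2]
opening: 0.154
grasp_force: 58.5
```

The load reads about 5–6 N, which matches 0.53 kg. I've used all my picture views, so I'll check level and contents numerically by segmenting colours in the side and wrist images.

```bash
python3 - <<'E'
from h import *
np.set_printoptions(precision=1,suppress=True)
o=sensors.get_obs(); b=vision.camera("side"); a=vision.camera("wrist"); cv2.imwrite("pics/w6.png",a);cv2.imwrite("pics/s6.png",b)
p=o["eef_pos"]; d=np.array([.353,.9355,0]); x=np.array([.9355,-.353,0]); c=np.array([p[0],p[1],0]); dz=.1007
old=cv2.imread("pics/side0.png"); m=vision.camera_model("side");E=m["extrinsics"]
def suv(P):
    q=m["K"]@(E[:3,:3]@P+E[:3,3]); return q[:2]/q[2]
Z=np.array([0,0,1.])
for n,P in(("far corners",None),):
    for sx in(-1,1):
        for sy in(-1,1):
            P=c+sx*.048*x+sy*.123*d+(.03+dz)*Z; print("pred top corner",sx,sy,"wrist",wuv(o,P),"side",suv(P))
print("salt top wrist",wuv(o,c+.085*d+(.1+dz)*Z),"side",suv(c+.085*d+(.1+dz)*Z),suv(c+.085*d+(.055+dz)*Z))
print("jar cap side",suv(c-.085*d+(.112+dz)*Z))
def blob(img,lo,hi,roi=None):
    h=cv2.cvtColor(img,cv2.COLOR_BGR2HSV);k=cv2.inRange(h,lo,hi);n,l,s,ce=cv2.connectedComponentsWithStats(k)
    return [(s[i],ce[i]) for i in np.argsort(-s[1:,4])[:4]+1],l,k
r,l,k=blob(b,(5,190,150),(14,255,255));print("orange side",r)
r,l,k=blob(a,(12,60,60),(28,200,255)); 
k=(l==np.argmax(np.bincount(l.ravel())[1:])+1).astype(np.uint8)
cn=max(cv2.findContours(k,0,2)[0],key=cv2.contourArea)
print("wood wrist quad",cv2.approxPolyDP(cv2.convexHull(cn),6,True)[:,0].tolist(),k.sum())
h=cv2.cvtColor(a,cv2.COLOR_BGR2HSV); u,v=wuv(o,c+.085*d+(.095+dz)*Z).astype(int)
sub=a[v-50:v+50,u-50:u+50]; sat=cv2.GaussianBlur(h[v-50:v+50,u-50:u+50,1],(3,3),0)
kk=(sat<45).astype(np.uint8);n,l,s,ce=cv2.connectedComponentsWithStats(kk);i=np.argmax(s[1:,4])+1;print("grey dome",s[i]+[u-50,v-50,0,0,0],ce[i]+[u-50,v-50],"exp",u,v)
E
```

```text
pred top corner -1 -1 wrist [232.9 356.2] side [279.3 213.5]
pred top corner -1 1 wrist [212.3  44.4] side [212.  257.2]
pred top corner 1 -1 wrist [342.4 356.2] side [242.4 205.1]
pred top corner 1 1 wrist [363.5  44.5] side [170. 245.]
salt top wrist [288.4  97.5] side [202.  208.7] [202.9 231.2]
jar cap side [251.4 178.5]
orange side [(array([290, 177,  11,   9,  57], dtype=int32), array([293.9, 181.2])), (array([140, 331,   3,   7,  12], dtype=int32), array([140.7, 334. ])), (array([161, 390,   4,   8,  12], dtype=int32), array([162.5, 393.5])), (array([125, 415,   4,   5,   6], dtype=int32), array([126.3, 417.2]))]
wood wrist quad [[361, 45], [347, 310], [297, 352], [280, 353], [227, 311], [212, 47]] 30832
grey dome [ 251   68   75   74 4345] [288.2 104.6] exp 288 97
```

The carrier's measured far corners, (212,47) and (361,45), are within 3 px of the level prediction, and the dome is centred in the well column. The arm is still, so I'm handing in.

```bash
python3 -c "
from bench import ctrl
print(ctrl.hand_in())"
```

```text
the job is handed in; nothing more can be done
None
```

The salt shaker is in the carrier's empty well, and I handed the job in with the arm holding the carrier by its handle, level and about 10 cm up, at about 21 s. I did not see the spice jar after the lift; the measured load (5–6 N) fits it still being in the carrier.

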